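# Isolate the bench router and hold its new fence face for screwing

## Robot

A 6-joint arm with a two-finger parallel gripper is mounted at the origin on the work surface. World frame = base frame: x ahead of the robot, y to its left, z up, the work surface at z = 0. Lengths are in m, angles in rad, forces in N, time in s.
With the tool pointing down it reaches from about 0.275 to 0.875 m from the base axis. Payload 12.5 kg.
Tool frame: the origin (TCP) lies between the finger pads; the fingertips stand 19 mm ahead of it and the grasp point (between the pads) is the TCP; z points along the fingers, y is the line along which they close (so a half turn about z gives the same grasp; the last joint's range is limited). The gripper opens to 85 mm and grips with 20 to 120 N. Pads are 22 mm wide; open, the fingers measure 114 mm over their backs; the gripper's body (76 mm by 85 mm) begins 54 mm behind the grasp point. The pads swing forward as they close: fully open they stand 13 mm farther back than shut.
Start: joints at [-1.343, 0.351, 1.652, -0, 1.139, -0.085], TCP at [0.169, -0.523, 0.25] pointing down, gripper open.
Joint ranges: [-2.75, 2.75], [-0.79, 2.1], [0.01, 2.65], [-1.57, 4.71], [0.07, 3.14], [-2.87, 2.87]. Speed limits (rad/s): [2.22, 2.22, 2.79, 3.14, 3.14, 3.14].

## Interface

Orientations are given as [roll, pitch, yaw] about the fixed x, y, z axes, in that order (R = Rz(yaw) Ry(pitch) Rx(roll)).
In Python, from plant import arm gives the robot as it stands.
- The arm moves only by the tool shift_gripper, called after "Request:" as a command line: name --argument value ..., lists and objects as JSON in quotes. Schema: {"type":"object","properties":{"motion":{"type":"array","items":{"type":"object","properties":{"pos":{"type":"array","items":{"type":"number"},"minItems":3,"maxItems":3},"spin":{"type":"number"}},"additionalProperties":false},"minItems":1,"maxItems":10},"jaw":{"type":"number"},"grip_n":{"type":"number"},"only":{"type":"string"},"quiet":{"type":"boolean"},"lines":{"type":"string"}},"required":["motion"],"additionalProperties":false}. motion is a list of rows, 1 to 10 of them, each an object with the fields pos (a list: dx, dy, dz in m), spin (a turn about the tool's z in rad); a field left out counts as zero; each row is the pose to reach, as a shift and turn from the pose commanded when the call began, along the tool's axes at that moment; what a row does not reach only later rows make up. A row lasts 1/10 s, in which the tool goes at most 0.05 m and 0.15 rad, less where a joint would pass 70% of its speed; a pose out of reach is approached as far as the arm can. jaw is the opening from 0.0 (shut) to 1.0 (fully open), set as the call begins (left out keeps the last). The fingers move at their own pace and stop on an object; grip_n is the grip in N (left out, the last holds). Time passes only in rows, so rows that do not move let the fingers close. The tool returns the time, the measured TCP pose, the force, the opening and the grip force at its end. only (a regular expression) keeps the lines of the reply that match it, lines (a string "A,B") keeps lines A to B, and quiet returns only ok. Input that does not fit is refused with a message, and nothing moves.
- arm.read_state(): the state, without advancing time (a new reading comes with each control period).
- arm.capture(name): name is "scene" or "top"; returns the picture (420x560x3 uint8, red, green, blue); there is no depth.
- arm.get_calibration(name): a dict with "fx", "fy", "cx", "cy" (pixels), "dist" ([k1, k2, p1, p2, k3] as OpenCV has them; the pictures are not rectified), "R" (3x3) and "t" (3): a world point X has camera coordinates R X + t. Camera axes: x right, y down, z forward; pixel columns grow to the right and rows downward; lengths in m; the calibration is good to about 2 mm. A picture is of the moment at which its call begins. get_calibration takes no time and is no camera call.
- arm.sign_off(): hands the job in; it is judged then, once.
The state is a dict: "t": time; "joint_positions": joint angles; "dq": joint speeds; "joint_efforts": joint torques, N m; "eef_pos": TCP position; "eef_rot": TCP orientation; "force": force on the tool from outside, world axes, zero at the start; "ft_torque": the same for the moment, N m; "gripper_width": opening from 0.0 (shut) to 1.0 (fully open); "finger_force": force on a finger pad.
Only numpy, scipy, OpenCV 4.12 (cv2) and the standard library are available. Lean on these libraries where they do the work, as an engineer would, in place of code of your own. Each camera call takes 0.05 s, during which the arm holds its last target. There are 200 camera calls.

## Task

The bench router is getting a new tall wooden fence face. First turn the router's red rotary isolator to off; then stand the plywood face board on the table flat against the front of the metal fence, with its notch centred on the cutter opening, and press it against the fence with a steady push of about 14 N so that I can screw it on from behind. Finish while still holding it pressed there; do not ram the fence, and leave the other things on the bench where they are.

Things in the scene. Friction and masses are not known exactly. Their poses are not given: they have to be found in the camera images.
- isolator (a joint): angle of the isolator's red handle, rad: 0 = on (bar along the box's x axis, white pointer at the green dot), 1.571 = off (a quarter turn anticlockwise seen from above, pointer at the black dot). A detent spring (up to 0.15 N m) holds it at either end; past half way (0.785) it snaps to the nearer end by itself when let go.
- isolator_handle (a point): middle of the top edge of the isolator's red handle bar, on its vertical turning axis, 96 mm above the bench; x runs along the bar and turns with it (from the middle to the white pointer), z is up. The bar is 50 mm long, 13 mm wide and stands 24 mm above a red disc 46 mm across.
- isolator_box: the isolator's grey box, fixed to the bench left or right of the work: 85 x 85 mm, 62 mm tall, mounting lugs to 105 mm along x, a yellow plate 66 x 66 mm on top (plate top 66 mm above the bench), a black cable gland on its -y side. Origin: under its middle.
- face_board: the new fence face, a pale plywood board (0.3 to 0.6 kg) standing loose on its long edge: 20 mm thick (its x), 300 mm long (its y), 115 mm tall (its z). Origin: middle of the underside. In the middle of its lower edge is a notch 60 mm wide and 42 mm tall; a pencil line marks the middle above it. Both faces are alike, either may go to the fence.
- fence: the router's aluminium fence, fixed to the bench: flat front face towards the robot, 460 mm long (y), 70 mm tall, 12 mm thick, with a cutter opening 60 mm wide and 40 mm tall in the middle. Origin: on the front face, middle of the opening, at bench level; x points from the face into the fence (pressing direction), z up. The board's origin belongs at x = -10 mm, y = 0, z = 0 here.
- fence_mark (a point): red centre mark on the top edge of the fence above the cutter opening, 70 mm above the bench, 6 mm behind the front face. Behind the fence are its foot, a black dust hood and port (to 56 mm tall) and two clamp knobs (44 mm tall), nothing higher than the fence itself.
- cutter (a point): top of the upright router cutter, 13 mm across and 20 mm tall, standing at the fence's origin; it ends up in the board's notch
- wood_slab: bystander: round slab of pale wood, 140 mm across, 45 mm tall, origin under its middle; stands on the other side of the work from the isolator
- glue_bottle: bystander: white glue bottle with a red and white label, 62 mm across, 172 mm tall, origin under its middle, off one end of the fence
- screw_tray: bystander: blue open tray with screws, 80 x 120 mm, 35 mm tall, origin under its middle, off one end of the fence

How it is judged:
By the outcome, as a careful person would: the job done as asked, in the order asked, and still so for the second after the job is handed in, while the arm keeps its last pose, push and grip.
It also fails if it takes over 61 s, if anything falls off the work surface, if the arm or the gripper's body presses on something with over 40 N, if the wrist force passes 120 N, or if a joint passes its speed limit or range.

## Working session

There is one attempt and no reset: what is moved stays moved. The work goes in short steps, Python scripts to look and compute and a tool call to move; the robot and the scene stay as the last step left them, time stands still between calls to the robot, and variables do not carry over. Pictures are saved under pics/ and viewed, at most 10 in all, crops included, and the job is handed in when it is done.

```bash
ls; mkdir -p pics; python3 - <<'E'
from plant import arm
import cv2
for n in("scene","top"):
    cv2.imwrite(f"pics/{n}0.png",arm.capture(n)[:,:,::-1]); c=arm.get_calibration(n); print(n,{k:(v if not hasattr(v,'round') or isinstance(v,float) else v.round(3).tolist()) for k,v in c.items()})
s=arm.read_state();print(s)
E
```

```text
pics
plant.py
scene {'fx': 408.94409559691684, 'fy': 408.94409559691684, 'cx': 278.0456556154161, 'cy': 204.48654523005172, 'dist': [-0.124, 0.0, 0.0, 0.0, 0.0], 'R': [[0.189, 0.982, 0.009], [0.823, -0.154, -0.548], [-0.536, 0.111, -0.837]], 't': [-0.117, -0.384, 1.362]}
top {'fx': 420.0781782018855, 'fy': 420.0781782018855, 'cx': 285.4000916712239, 'cy': 200.3827332386123, 'dist': [-0.101, 0.0, 0.0, 0.0, 0.0], 'R': [[0.022, -1.0, 0.018], [-0.996, -0.024, -0.087], [0.088, -0.016, -0.996]], 't': [-0.028, 0.539, 1.111]}
{'t': 0.1, 'joint_positions': array([-1.34263248e+00,  3.51190236e-01,  1.65232541e+00,  1.41094896e-05,
        1.13913440e+00, -8.46107572e-02]), 'dq': array([ 7.62833141e-05, -1.32144205e-03, -1.50029344e-03,  1.04123182e-04,
       -1.53525010e-03,  5.95248608e-04]), 'joint_efforts': array([ 8.75572296e-04, -5.06832182e+01, -2.91875374e+01, -8.29327246e-05,
        2.63233691e-03, -2.55923794e-05]), 'eef_pos': array([ 0.16919521, -0.52304448,  0.24982112]), 'eef_rot': array([-3.14054012e+00, -1.02123387e-04,  3.12768636e-01]), 'force': array([-0.08528254,  0.5890829 ,  0.75159258]), 'ft_torque': array([0.0161685 , 0.00670834, 0.06079157]), 'finger_force': 0.0, 'gripper_width': 0.9965275256150707}
```

View pics/scene0.png

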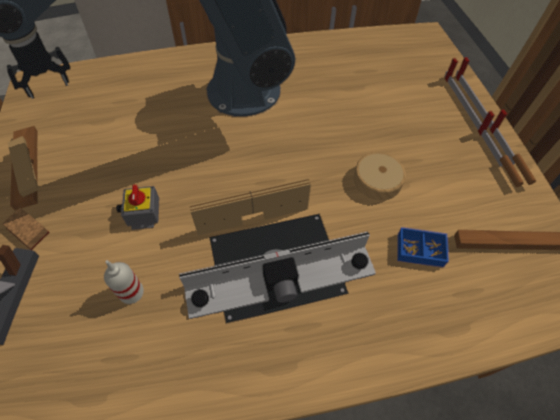

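View pics/top0.png

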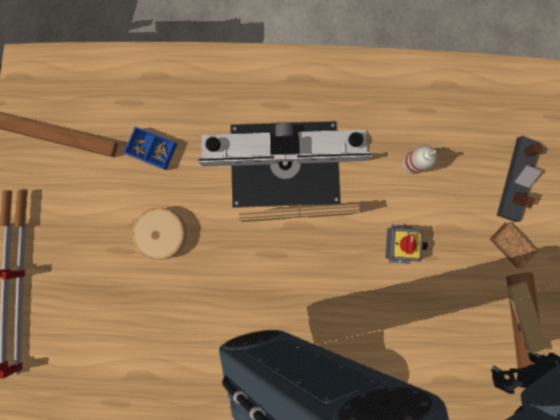

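The top view shows the isolator at (407,244), the board from (240,217) to (359,208), and the fence front edge along about row 160 from x=199 to 372. I'll enlarge the details.

```bash
python3 - <<'E'
import cv2,numpy as np
t=cv2.imread("pics/top0.png");s=cv2.imread("pics/scene0.png")
a=cv2.resize(t[140:230,190:390],(800,360),interpolation=cv2.INTER_CUBIC)
b=cv2.resize(t[220:270,380:435],(264,240),interpolation=cv2.INTER_CUBIC)
c=cv2.resize(s[180:230,115:165],(240,240),interpolation=cv2.INTER_CUBIC)
d=cv2.resize(s[175:275,185:315],(296,240),interpolation=cv2.INTER_CUBIC)
cv2.imwrite("pics/m1.png",np.vstack([a,np.hstack([b,c,d])]))
E
```

```text
(no output)
```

View pics/m1.png

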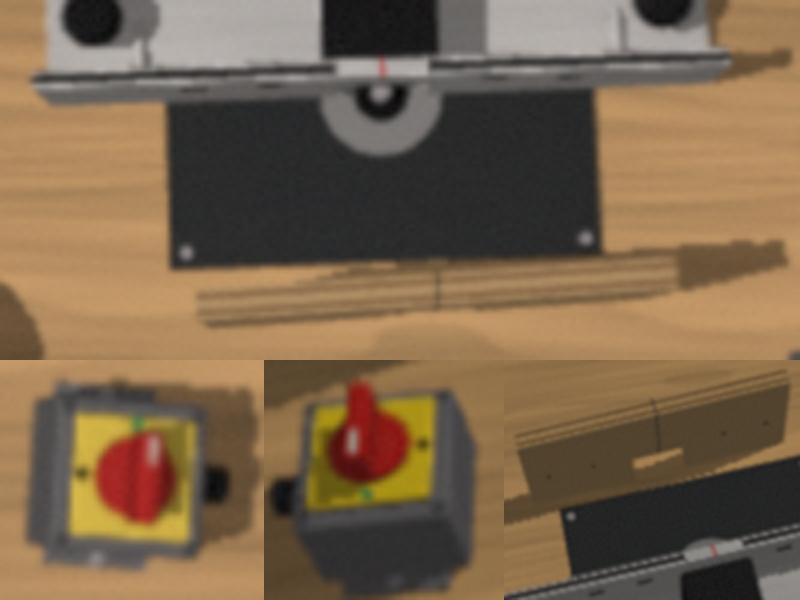

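```bash
cat > h.py <<'E'
from plant import arm
import cv2,numpy as np
C={n:arm.get_calibration(n) for n in("scene","top")}
def ray(n,p):
    c=C[n];K=np.array([[c["fx"],0,c["cx"]],[0,c["fy"],c["cy"]],[0,0,1]])
    u=cv2.undistortPoints(np.array([[p]],float),K,np.array(c["dist"]))[0,0]
    R=np.array(c["R"]);return -R.T@np.array(c["t"]),R.T@np.array([*u,1])
def plane(n,p,z):
    o,d=ray(n,p);return o+d*(z-o[2])/d[2]
def tri(a,b):
    o,d=ray("scene",a);q,e=ray("top",b)
    s=np.linalg.lstsq(np.c_[d,-e],q-o,rcond=None)[0];A=o+s[0]*d;B=q+s[1]*e
    return (A+B)/2,np.linalg.norm(A-B)
E
python3 - <<'E'
from h import *
np.set_printoptions(precision=4,suppress=True)
I={n:cv2.imread(f"pics/{n}0.png") for n in C}
hs={n:cv2.cvtColor(I[n],cv2.COLOR_BGR2HSV) for n in C}
def cen(n,box,f):
    x0,y0,x1,y1=box;h=hs[n][y0:y1,x0:x1].astype(int);m=f(h);y,x=np.nonzero(m);return np.array([x.mean()+x0,y.mean()+y0]),len(x),m
red=lambda h:((h[...,0]<8)|(h[...,0]>170))&(h[...,1]>70)&(h[...,2]>80)
yel=lambda h:(abs(h[...,0]-28)<6)&(h[...,1]>150)
mt=cen("top",(275,145,297,165),red);ms=cen("scene",(265,240,290,265),red)
print("mark",mt[:2],ms[:2],plane("top",mt[0],.07),plane("scene",ms[0],.07),tri(ms[0],mt[0]))
# yellow plate + red: hull
for n,b in(("top",(380,220,435,270)),("scene",(115,180,165,230))):
    _,k,m=cen(n,b,lambda h:yel(h))
    y,x=np.nonzero(m);P=np.array([plane(n,(u+b[0],v+b[1]),.066)[:2] for u,v in zip(x,y)])
    r=cv2.minAreaRect((P*1000).astype(np.float32));print(n,"plate",r)
# board top
sc=lambda p:(190+(p[0]+.5)/4-.5,140+(p[1]+.5)/4-.5)
for nm,p,z in[("pencil",(437,290),.115),("BL",(197,293),.115),("BR",(677,258),.115),("FL",(204,324),.115),("FR",(678,287),.115),("fL",(40,78),.07),("fR",(728,54),.07),("fLb",(45,102),0),("fRb",(725,75),0)]:
    print(nm,plane("top",sc(p),z))
d=lambda p:(185+(p[0]-504)/2.277,175+(p[1]-360)/2.4)
print(tri(d((654,400)),sc((437,275))), plane("scene",d((654,400)),.115))
# fence dark line, per column darkest row within z .07 strip
g=cv2.cvtColor(I["top"],cv2.COLOR_BGR2GRAY).astype(float)
L=[]
for u in list(range(205,270,4))+list(range(300,368,4)):
    col=g[150:168,u];i=col.argmin();L.append(plane("top",(u,150+i),.07)[:2])
L=np.array(L);print(np.polyfit(L[:,1],L[:,0],1),L[::5])
E
```

```text
mark (array([285., 156.]), 5) (array([276.6667, 253.8333]), 6) [ 0.6518 -0.011   0.07  ] [ 0.6518 -0.0101  0.07  ] (array([ 0.6518, -0.0105,  0.0701]), np.float64(0.0009226833442818031))
top plate ((428.2691955566406, -335.45489501953125), (63.4517936706543, 62.52958679199219), 87.0399169921875)
scene plate ((430.8393859863281, -334.75604248046875), (66.13505554199219, 66.9024887084961), 86.21199035644531)
pencil [ 0.5027 -0.048   0.115 ]
BL [0.4973 0.1006 0.115 ]
BR [ 0.5262 -0.1977  0.115 ]
FL [0.4783 0.0957 0.115 ]
FR [ 0.5081 -0.1985  0.115 ]
fL [0.6382 0.2124 0.07  ]
fR [ 0.666  -0.2397  0.07  ]
fLb [0.6341 0.2216 0.    ]
fRb [ 0.6655 -0.2533 -0.    ]
(array([ 0.5108, -0.0464,  0.1341]), np.float64(0.0009765053474593543)) [ 0.4975 -0.0447  0.115 ]
[-0.0448  0.6375] [[ 0.6388  0.1982]
 [ 0.6426  0.1459]
 [ 0.62    0.0927]
 [ 0.6213  0.0405]
 [ 0.6245 -0.0823]
 [ 0.6339 -0.1347]
 [ 0.6621 -0.1874]]
```

The mark and board measurements agree between the two views:

| Item | x (m) | y (m) | Yaw (rad) |
|---|---|---|---|
| Fence origin | 0.646 | -0.011 | 0.062 |
| Board centre | 0.5025 | -0.049 | 0.098 |
| Isolator | 0.430 | -0.335 | -0.06 |

Next I move above the isolator.

Request:
shift_gripper --motion '[{"pos": [0.048,-0.016,0],"spin": 0.08},{"pos": [0.092,-0.03,0],"spin": 0.2},{"pos": [0.135,-0.044,0],"spin": 0.3},{"pos": [0.18,-0.058,0],"spin": 0.373},{"pos": [0.225,-0.073,0],"spin": 0.373},{"pos": [0.27,-0.088,0.01],"spin": 0.373},{"pos": [0.306,-0.0985,0.03],"spin": 0.373},{"pos": [0.306,-0.0985,0.07],"spin": 0.373},{"pos": [0.306,-0.0985,0.08],"spin": 0.373},{"pos": [0.306,-0.0985,0.08],"spin": 0.373}]' --jaw 0.55 --grip_n 30

```text
t: 1.1
eef_pos: [0.4293, -0.3351, 0.1691]
eef_rot: [-3.139, 0.003, -0.06]
force: [-0.6, -1.4, 0.2]
gripper_width: 0.547
finger_force: 0.0
```

```bash
cat > go.py <<'E'
import sys
from h import *
def to(x,y,z,yaw):
    s=arm.read_state();p=s["eef_pos"];w=s["eef_rot"][2];dx,dy=x-p[0],y-p[1];c,n=np.cos(w),np.sin(w)
    print("t %.1f pose %s yaw %.4f F %s grip %.1f w %.3f"%(s["t"],p.round(4),w,s["force"].round(1),s["finger_force"],s["gripper_width"]))
    print("tool delta",np.round([c*dx+n*dy,n*dx-c*dy,p[2]-z,w-yaw],4))
if __name__=="__main__": to(*map(float,sys.argv[1:]))
E
python3 go.py .43 -.335 .094 -.06
```

```text
t 1.1 pose [ 0.4293 -0.3351  0.1691] yaw -0.0605 F [-0.6 -1.4  0.2] grip 0.0 w 0.547
tool delta [ 0.0007 -0.0002  0.0751 -0.0005]
```

Request:
shift_gripper --motion '[{"pos": [0,0,0.025]},{"pos": [0,0,0.045]},{"pos": [0,0,0.06]},{"pos": [0,0,0.07]},{"pos": [0,0,0.075]},{"pos": [0,0,0.075]}]'

```text
t: 1.7
eef_pos: [0.4301, -0.3359, 0.0957]
eef_rot: [3.141, -0.0, -0.061]
force: [0.5, -0.2, -0.9]
gripper_width: 0.547
finger_force: 0.0
```

Request:
shift_gripper --motion '[{},{},{},{},{},{},{}]' --jaw 0 --grip_n 30

```text
t: 2.4
eef_pos: [0.4304, -0.3356, 0.0961]
eef_rot: [3.141, -0.001, -0.06]
force: [-1.1, 1.3, 6.8]
gripper_width: 0.142
finger_force: 32.4
```

```bash
python3 go.py .43 -.335 .094 -.06
```

```text
t 2.4 pose [ 0.4304 -0.3356  0.0961] yaw -0.0601 F [-1.1  1.3  6.8] grip 32.4 w 0.142
tool delta [-0.0004 -0.0005  0.0021 -0.0001]
```

Request:
shift_gripper --motion '[{"pos": [0,0,-0.001],"spin": -0.1},{"pos": [0,0,-0.001],"spin": -0.2},{"pos": [0,0,-0.001],"spin": -0.3},{"pos": [0,0,-0.001],"spin": -0.4},{"pos": [0,0,-0.001],"spin": -0.5},{"pos": [0,0,-0.001],"spin": -0.6},{"pos": [0,0,-0.001],"spin": -0.7},{"pos": [0,0,-0.001],"spin": -0.8},{"pos": [0,0,-0.001],"spin": -0.9},{"pos": [0,0,-0.001],"spin": -1.0}]'

```text
t: 3.4
eef_pos: [0.4299, -0.3346, 0.0961]
eef_rot: [-3.14, -0.001, 0.944]
force: [-0.4, 5.7, -0.2]
gripper_width: 0.142
finger_force: 31.8
```

Request:
shift_gripper --motion '[{"spin": -0.1},{"spin": -0.2},{"spin": -0.3},{"spin": -0.4},{"spin": -0.5},{"spin": -0.57},{"spin": -0.57},{"spin": -0.57}]'

```text
t: 4.2
eef_pos: [0.4293, -0.3343, 0.0961]
eef_rot: [-3.139, -0.002, 1.51]
force: [-3.5, 6.1, 3.1]
gripper_width: 0.145
finger_force: 32.1
```

Turned. Now I release, raise, and look.

Request:
shift_gripper --motion '[{},{},{},{},{"pos": [0,0,-0.03]},{"pos": [0,0,-0.07]},{"pos": [0,0,-0.1]},{"pos": [0,0,-0.1]}]' --jaw 0.55

```text
t: 5.0
eef_pos: [0.4315, -0.3367, 0.2003]
eef_rot: [3.136, 0.004, 1.51]
force: [1.1, 0.3, -0.6]
gripper_width: 0.547
finger_force: 0.0
```

```bash
python3 go.py .5025 -.049 .2 1.669
python3 - <<'E'
from h import *
s=arm.capture("scene")[:,:,::-1];t=arm.capture("top")[:,:,::-1];cv2.imwrite("pics/s2.png",s);cv2.imwrite("pics/t2.png",t)
cv2.imwrite("pics/m2.png",np.hstack([cv2.resize(s[170:240,105:175],(400,400),interpolation=2),cv2.resize(t[200:280,370:450],(400,400),interpolation=2)]))
E
```

```text
t 5.0 pose [ 0.4315 -0.3367  0.2003] yaw 1.5097 F [ 1.1  0.3 -0.6] grip 0.0 w 0.547
tool delta [ 0.2915  0.0533  0.0003 -0.1593]
```

View pics/m2.png

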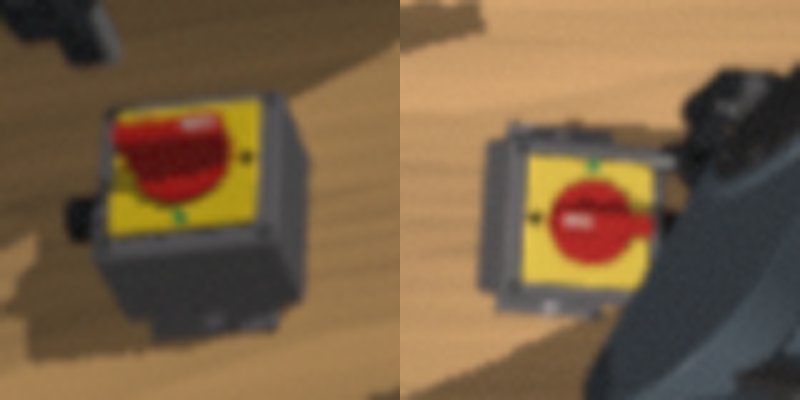

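The pointer is at the black dot (scene crop about 245,157), so the isolator is off. Next is the board.

Request:
shift_gripper --motion '[{"pos": [0.045,0.01,0],"spin": -0.05},{"pos": [0.09,0.02,0],"spin": -0.1},{"pos": [0.135,0.03,0],"spin": -0.16},{"pos": [0.18,0.04,0],"spin": -0.16},{"pos": [0.225,0.05,0],"spin": -0.16},{"pos": [0.265,0.053,0],"spin": -0.16},{"pos": [0.2915,0.053,0],"spin": -0.16},{"pos": [0.2915,0.053,0],"spin": -0.16},{"pos": [0.2915,0.053,0],"spin": -0.16}]'

```text
t: 6.0
eef_pos: [0.5003, -0.0474, 0.1952]
eef_rot: [-3.14, -0.0, 1.671]
force: [1.0, -1.3, -0.5]
gripper_width: 0.549
finger_force: 0.0
```

```bash
python3 go.py .5025 -.049 .1 1.669
```

```text
t 6.0 pose [ 0.5003 -0.0474  0.1952] yaw 1.6711 F [ 1.  -1.3 -0.5] grip 0.0 w 0.549
tool delta [-0.0018  0.002   0.0952  0.0021]
```

Request:
shift_gripper --motion '[{"pos": [0,0.002,0.03]},{"pos": [0,0.002,0.06]},{"pos": [0,0.002,0.08]},{"pos": [0,0.002,0.09]},{"pos": [0,0.002,0.095]},{"pos": [0,0.002,0.095]}]'

```text
t: 6.6
eef_pos: [0.5028, -0.0479, 0.1012]
eef_rot: [-3.141, -0.0, 1.669]
force: [0.3, 0.2, 0.1]
gripper_width: 0.552
finger_force: 0.0
```

Request:
shift_gripper --motion '[{},{},{},{},{},{},{}]' --jaw 0 --grip_n 50

```text
t: 7.3
eef_pos: [0.5035, -0.0476, 0.1022]
eef_rot: [3.14, 0.001, 1.67]
force: [-0.3, -1.6, 7.2]
gripper_width: 0.228
finger_force: 50.4
```

```bash
python3 go.py .5025 -.049 .1 1.669
```

```text
t 7.3 pose [ 0.5035 -0.0476  0.1022] yaw 1.6700 F [-0.3 -1.6  7.2] grip 50.4 w 0.228
tool delta [-0.0013 -0.0011  0.0022  0.001 ]
```

Request:
shift_gripper --motion '[{"pos": [0,0,-0.003]},{"pos": [0,0,-0.008]},{"pos": [0,0,-0.008]}]'

```text
t: 7.6
eef_pos: [0.5028, -0.0474, 0.1098]
eef_rot: [3.141, 0.0, 1.67]
force: [-0.1, -0.7, -3.2]
gripper_width: 0.224
finger_force: 49.1
```

```bash
python3 go.py .6158 -.0115 .11 1.633
```

```text
t 7.6 pose [ 0.5028 -0.0474  0.1098] yaw 1.6699 F [-0.1 -0.7 -3.2] grip 49.1 w 0.224
tool delta [ 0.0246  0.116  -0.0002  0.0369]
```

Request:
shift_gripper --motion '[{"pos": [0.004,0.02,0],"spin": 0.01},{"pos": [0.01,0.045,0],"spin": 0.02},{"pos": [0.015,0.07,0],"spin": 0.037},{"pos": [0.02,0.095,0],"spin": 0.037},{"pos": [0.0245,0.11,0],"spin": 0.037},{"pos": [0.0245,0.116,0],"spin": 0.037},{"pos": [0.0245,0.116,0],"spin": 0.037},{"pos": [0.0245,0.116,0],"spin": 0.037},{"pos": [0.0245,0.116,0],"spin": 0.037}]'

```text
t: 8.5
eef_pos: [0.6151, -0.012, 0.1093]
eef_rot: [-3.141, -0.0, 1.632]
force: [0.6, 0.3, -2.7]
gripper_width: 0.226
finger_force: 49.5
```

```bash
python3 go.py .6158 -.0115 .11 1.633
python3 - <<'E'
from h import *
s=arm.capture("scene")[:,:,::-1];t=arm.capture("top")[:,:,::-1];cv2.imwrite("pics/s3.png",s);cv2.imwrite("pics/t3.png",t)
cv2.imwrite("pics/m3.png",np.vstack([cv2.resize(s[190:290,170:380],(630,300),interpolation=2),cv2.resize(t[130:230,180:390],(630,300),interpolation=2)]))
E
```

```text
t 8.5 pose [ 0.6151 -0.012   0.1093] yaw 1.6324 F [ 0.6  0.3 -2.7] grip 49.5 w 0.226
tool delta [ 0.0004  0.0008 -0.0007 -0.0006]
```

View pics/m3.png

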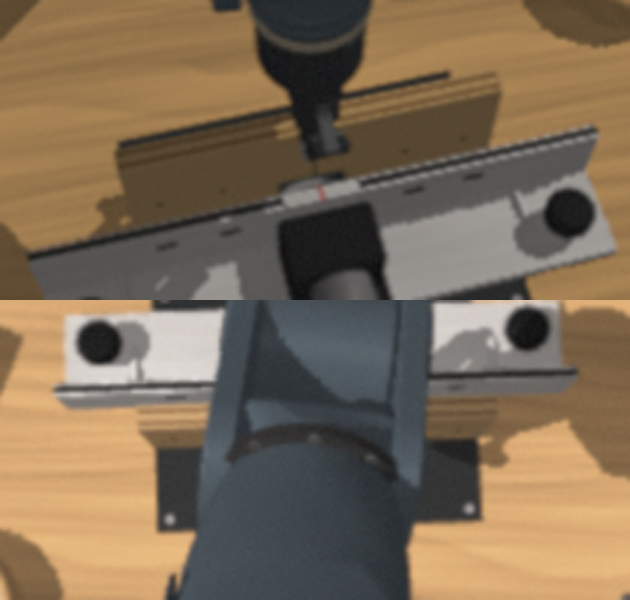

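Board hangs about 20 mm in front of the fence. Its ends are at about (226,267-130…)/(346,…) in the top view, and its top corners are at (118,150) and (498,75) in the scene crop. I'll check centring numerically.

```bash
python3 - <<'E'
from h import *
np.set_printoptions(precision=4,suppress=True)
t=lambda p:(180+(p[0]+.5)/3-.5,130+(p[1]-300+.5)/3-.5)
s=lambda p:(170+(p[0]+.5)/3-.5,190+(p[1]+.5)/3-.5)
a,b=plane("top",t((139,408)),.123),plane("top",t((497,402)),.123);print("board top",a,b,(a+b)/2,b-a)
a,b=plane("scene",s((119,160)),.123),plane("scene",s((498,93)),.123);print("board scene fence-side",a,b,(a+b)/2,b-a)
a,b=plane("top",t((55,388)),.07),plane("top",t((576,372)),.07);print("fence top",(a+b)/2,b-a)
a,b=plane("scene",s((30,258)),.07),plane("scene",s((597,129)),.07);print("fence scene",(a+b)/2,b-a)
# fence dark line slope by fit
for n in("t3","s3"):
    g=cv2.cvtColor(cv2.imread(f"pics/{n}.png"),cv2.COLOR_BGR2GRAY).astype(float);L=[]
    nm="top" if n=="t3" else "scene"
    (u0,v0),(u1,v1)=(t((60,389)),t((570,373))) if nm=="top" else (s((38,256)),s((590,130)))
    for u in range(int(u0)+2,int(u1)-1):
        v=v0+(v1-v0)*(u-u0)/(u1-u0);r=np.arange(int(v)-3,int(v)+5);w=np.clip(90-g[r,u],0,None)
        if 60<w.sum()<250 : L.append(plane(nm,(u,(w*r).sum()/w.sum()),.07)[:2])
    L=np.array(L);p=np.polyfit(L[:,1],L[:,0],1)
    for _ in range(4):
        e=L[:,0]-np.polyval(p,L[:,1]);k=abs(e)<1.5*e.std()+.0008;p=np.polyfit(L[k,1],L[k,0],1)
    print(nm,p,k.sum(),e[k].std(),"x at mark",np.polyval(p,-.0105))
E
```

```text
board top [0.6135 0.1357 0.123 ] [ 0.6261 -0.1614  0.123 ] [ 0.6198 -0.0129  0.123 ] [ 0.0127 -0.2971  0.    ]
board scene fence-side [ 0.6239 -0.1577  0.123 ] [0.6195 0.1344 0.123 ] [ 0.6217 -0.0117  0.123 ] [-0.0043  0.2921  0.    ]
fence top [ 0.6515 -0.0116  0.07  ] [ 0.0261 -0.4565  0.    ]
fence scene [ 0.6521 -0.0088  0.07  ] [-0.0283  0.4571  0.    ]
top [-0.0637  0.6495] 68 0.0007064804610369174 x at mark 0.6501866829225849
scene [-0.0691  0.6491] 120 0.0007826000668918173 x at mark 0.6498332101252644
```

The board is centred to within about 1 mm and its yaw agrees. Lower it to the table, then approach.

Request:
shift_gripper --motion '[{"pos": [0,0,0.003]},{"pos": [0,0,0.006]},{"pos": [0,0,0.008]},{"pos": [0,0,0.008]},{"pos": [0,0,0.008]}]'

```text
t: 9.1
eef_pos: [0.6162, -0.0117, 0.1022]
eef_rot: [3.14, 0.0, 1.633]
force: [-1.7, -0.0, 5.6]
gripper_width: 0.232
finger_force: 51.1
```

```bash
python3 go.py .6358 -.0115 .1022 1.633
```

```text
t 9.1 pose [ 0.6162 -0.0117  0.1022] yaw 1.6328 F [-1.7 -0.   5.6] grip 51.1 w 0.232
tool delta [-0.0011  0.0196 -0.     -0.0002]
```

On the table with light downforce. Approaching slowly.

Request:
shift_gripper --motion '[{"pos": [0,0.003,0]},{"pos": [0,0.006,0]},{"pos": [0,0.009,0]},{"pos": [0,0.012,0]},{"pos": [0,0.014,0]},{"pos": [0,0.015,0]},{"pos": [0,0.015,0]}]'

```text
t: 9.8
eef_pos: [0.6304, -0.0108, 0.1021]
eef_rot: [-3.14, 0.0, 1.633]
force: [-6.2, 0.1, 10.7]
gripper_width: 0.224
finger_force: 51.8
```

```bash
python3 go.py .6358 -.0115 .1022 1.633
```

```text
t 9.8 pose [ 0.6304 -0.0108  0.1021] yaw 1.6330 F [-6.2  0.1 10.7] grip 51.8 w 0.224
tool delta [-0.001   0.0054 -0.0001  0.    ]
```

Request:
shift_gripper --motion '[{"pos": [0,0,-0.001]},{"pos": [0,0,-0.001]},{"pos": [0,0,-0.001]}]'

```text
t: 10.1
eef_pos: [0.6308, -0.0107, 0.1022]
eef_rot: [3.142, -0.0, 1.633]
force: [-1.0, 0.3, -1.8]
gripper_width: 0.225
finger_force: 50.1
```

Request:
shift_gripper --motion '[{"pos": [0,0.001,0]},{"pos": [0,0.002,0]},{"pos": [0,0.003,0]},{"pos": [0,0.003,0]},{"pos": [0,0.003,0]}]'

```text
t: 10.6
eef_pos: [0.6339, -0.0105, 0.1022]
eef_rot: [3.141, 0.0, 1.633]
force: [-0.2, 0.3, -2.3]
gripper_width: 0.226
finger_force: 49.9
```

Request:
shift_gripper --motion '[{"pos": [0,0,0.0003]},{"pos": [0,0.0005,0.0003]},{"pos": [0,0.001,0.0003]},{"pos": [0,0.001,0.0003]}]'

```text
t: 11.0
eef_pos: [0.6346, -0.0105, 0.1021]
eef_rot: [-3.141, -0.0, 1.633]
force: [-3.0, -0.0, 2.6]
gripper_width: 0.227
finger_force: 50.8
```

Request:
shift_gripper --motion '[{"pos": [0,0.0005,0]},{"pos": [0,0.001,0]},{"pos": [0,0.001,0]}]'

```text
t: 11.3
eef_pos: [0.6356, -0.0104, 0.1022]
eef_rot: [-3.141, 0.0, 1.633]
force: [-4.9, -0.6, 5.7]
gripper_width: 0.226
finger_force: 51.1
```

Request:
shift_gripper --motion '[{"pos": [0,0.0005,0]},{"pos": [0,0.001,0]},{"pos": [0,0.001,0]}]'

```text
t: 11.6
eef_pos: [0.6357, -0.0104, 0.1021]
eef_rot: [-3.139, -0.0, 1.633]
force: [-12.3, -1.7, 10.3]
gripper_width: 0.225
finger_force: 51.7
```

Request:
shift_gripper --motion '[{"pos": [0,0,-0.0005]},{"pos": [0,0,-0.0005]},{"pos": [0,0,-0.0005]}]'

```text
t: 11.9
eef_pos: [0.6357, -0.0104, 0.1021]
eef_rot: [-3.139, -0.0, 1.633]
force: [-10.0, -1.0, 5.7]
gripper_width: 0.227
finger_force: 51.1
```

```bash
python3 - <<'E'
from h import *
s0=arm.read_state();print(s0["ft_torque"])
s=arm.capture("scene")[:,:,::-1];t=arm.capture("top")[:,:,::-1];cv2.imwrite("pics/s4.png",s);cv2.imwrite("pics/t4.png",t)
cv2.imwrite("pics/m4.png",np.vstack([cv2.resize(s[190:280,170:370],(800,360),interpolation=2),cv2.resize(t[135:185,190:390],(800,200),interpolation=2)]))
E
```

```text
[-0.16977503  1.63390808  0.13044044]
```

View pics/m4.png

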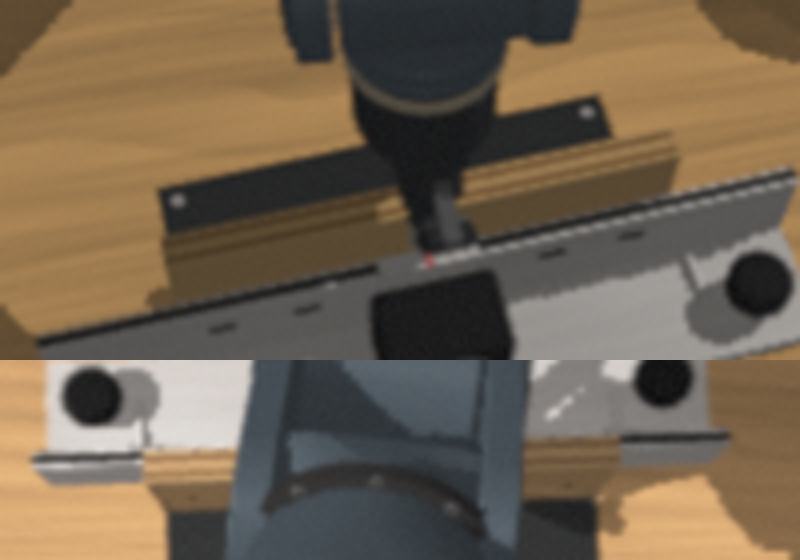

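Ends are symmetric about the red mark: 143/621 for the board and 33/730 for the fence, both midpoints at 382, the same as the mark. The board is flush with the fence at both ends. Now trim down-force and raise the push to 14 N.

Request:
shift_gripper --motion '[{"pos": [0,0.0002,-0.0002]},{"pos": [0,0.0004,-0.0003]},{"pos": [0,0.0005,-0.0003]},{"pos": [0,0.0005,-0.0003]},{"pos": [0,0.0005,-0.0003]}]'

```text
t: 12.5
eef_pos: [0.6357, -0.0104, 0.1022]
eef_rot: [-3.137, -0.0, 1.633]
force: [-10.7, -2.0, 4.4]
gripper_width: 0.224
finger_force: 51.0
```

Request:
shift_gripper --motion '[{},{},{},{},{}]'

```text
t: 13.0
eef_pos: [0.6357, -0.0104, 0.1022]
eef_rot: [-3.137, -0.0, 1.633]
force: [-10.2, -1.8, 4.1]
gripper_width: 0.23
finger_force: 51.0
```

Request:
shift_gripper --motion '[{"pos": [0,0.0004,-0.0001]},{"pos": [0,0.0008,-0.0002]},{"pos": [0,0.0008,-0.0002]},{"pos": [0,0.0008,-0.0002]},{"pos": [0,0.0008,-0.0002]},{"pos": [0,0.0008,-0.0002]}]'

```text
t: 13.6
eef_pos: [0.6358, -0.0104, 0.1022]
eef_rot: [-3.135, -0.0, 1.633]
force: [-15.1, -1.9, 5.3]
gripper_width: 0.225
finger_force: 51.3
```

```bash
python3 - <<'E'
from h import *
f=[]
for i in range(8):
    s=arm.read_state();f.append(s["force"]);arm.capture("top")
print(np.mean(f,0),np.std(f,0),s["ft_torque"],s["eef_rot"])
E
```

```text
[-14.68597316  -2.09359535   5.91839489] [0.41198476 0.38690736 0.35386952] [-0.3647133   2.56289154  0.08919763] [-3.13554566e+00 -2.56790848e-04  1.63308877e+00]
```

Request:
shift_gripper --motion '[{"pos": [0,0,-0.0002]},{"pos": [0,0.0001,-0.0003]},{"pos": [0,0.0001,-0.0003]},{"pos": [0,0.0001,-0.0003]},{"pos": [0,0.0001,-0.0003]},{"pos": [0,0.0001,-0.0003]}]'

```text
t: 14.6
eef_pos: [0.6358, -0.0104, 0.1022]
eef_rot: [-3.135, -0.0, 1.633]
force: [-13.4, -2.0, 3.8]
gripper_width: 0.227
finger_force: 50.9
```

```bash
python3 - <<'E'
from h import *
f=[]
for i in range(10):
    s=arm.read_state();f.append(s["force"]);q=arm.capture("top")
print(np.mean(f,0),s["eef_rot"],s["eef_pos"],s["t"])
t=q[:,:,::-1];s=arm.capture("scene")[:,:,::-1]
cv2.imwrite("pics/m5.png",np.vstack([cv2.resize(s[100:290,90:470],(800,400),interpolation=2),cv2.resize(t[135:185,190:390],(800,200),interpolation=2)]))
E
```

```text
[-13.88178134  -1.78493994   3.61274911] [-3.13528196e+00 -3.05662350e-04  1.63312087e+00] [ 0.63586273 -0.0103862   0.10222693] 15.05
```

View pics/m5.png

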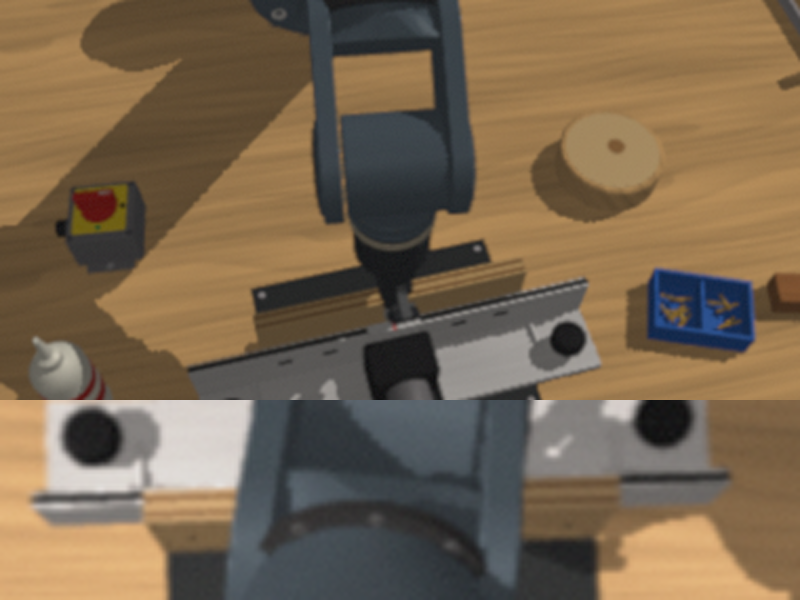

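The board is flush and centred, the isolator is still off, and the other items look undisturbed. I'll add a small allowance for table friction, then hand in.

Request:
shift_gripper --motion '[{"pos": [0,0.0001,0]},{"pos": [0,0.0001,0]},{"pos": [0,0.0001,0]},{"pos": [0,0.0001,0]},{"pos": [0,0.0001,0]}]'

```text
t: 15.65
eef_pos: [0.6359, -0.0104, 0.1022]
eef_rot: [-3.135, -0.0, 1.633]
force: [-14.2, -2.1, 4.3]
gripper_width: 0.222
finger_force: 51.0
```

```bash
python3 -c "
from plant import arm
print(arm.sign_off())"
```

```text
the job is handed in; nothing more can be done
None
```

The isolator is off, and the board stands on the table against the fence, centred on the cutter opening and held with a push of about 14 N at the wrist; the job was handed in at about 16 s.

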